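# Put a mended pocket book in the mending press

### The arm

A 7-joint arm with a two-finger parallel gripper is mounted at the origin on a cart in front of the work surface, level with it; the furniture and walls round the work are solid. World frame = base frame: x ahead of the robot, y to its left, z up, the work surface at z = 0. Lengths are in mm, angles in rad, forces in N, time in s.
With the tool pointing down it reaches from about 400 to 875 mm from the base axis. Payload 6.5 kg.
Tool frame: the origin (TCP) lies at the very end of the fingers, on their centre line; the grasp point (between the pads) lies 19 mm behind it; z points along the fingers, y is the line along which they close (so a half turn about z gives the same grasp; the last joint's range is limited). The gripper opens to 88 mm and grips with 3 to 60 N. Pads are 18 mm wide; open, the fingers measure 123 mm over their backs; the gripper's body (75 mm by 187 mm) begins 45 mm behind the grasp point.
Start: joints at [-1.273, 0.536, -0.004, 1.538, 0.003, 1.067, -0.071], TCP at [231.283, 607.452, 238.716] pointing down, gripper open.
Joint ranges: [-2.7, 2.7], [-0.37, 2.16], [-1.27, 1.26], [0.24, 2.4], [-1.31, 4.45], [0.19, 1.91], [-2.76, 2.76]. Speed limits (rad/s): [2.39, 2.39, 3.14, 3.14, 3.14, 3.14, 3.14].

### API

Orientations are given as [roll, pitch, yaw] about the fixed x, y, z axes, in that order (R = Rz(yaw) Ry(pitch) Rx(roll)).
In Python, from workcell import telemetry, eyes, env gives the robot as it stands.
- The arm moves only by the shell command python3 -m creep 'ROWS' [FORCE]. ROWS is JSON, a list of rows, each a list of 3 entries, a list of its own where there are three numbers: the shift along the tool's x, y, z in m, then the turn, a rotation vector about the tool's x, y, z in rad, then the finger opening in m, from 0 to 0.0881. A call has 1 to 20 rows; each row shifts and turns the commanded pose from where the row before left it, along the tool's axes as they then stand; what a row does not reach is not made up. A row lasts 1/10 s, in which the tool goes at most 50 mm and 8.59 degrees, less where a joint would pass 70% of its speed; a pose out of reach is approached as far as the arm can. A call is refused whole if a number of a shift passes 0.05 or a number of a turn 0.15, either way. A call with a gripper value outside its range is refused whole. The fingers move at their own pace and stop on an object; FORCE is the grip in N (left out, the last holds). Time passes only in rows, so rows that do not move let the fingers close. It gives the time, the measured TCP pose, the force, the opening and the grip force at its end, in the units of the state.
- telemetry.get_obs(): the state, without advancing time (a new reading comes with each control period).
- eyes.grab_frame(name): name is "scene" or "side" or "wrist"; returns the picture (480x640x3 uint8, red, green, blue); there is no depth.
- eyes.camera_info(name): a dict with "camera_matrix" (3x3 intrinsics, pixels), "extrinsics" (4x4, takes a point from camera to world coordinates). Camera axes: x right, y down, z forward; pixel columns grow to the right and rows downward; lengths in mm; the calibration is good to about 2 mm. A picture is of the moment at which its call begins: read the wrist's pose just before it. camera_info takes no time and is no camera call; for the wrist camera it gives the pose at the moment of the call.
- env.finish_job(): hands the job in; it is judged then, once.
The state is a dict: "t": time; "q": joint angles; "joint_vel": joint speeds; "joint_torque": joint torques, N m; "eef_pos": TCP position; "tool_rot": TCP orientation; "ft_force": force on the tool from outside, world axes, zero at the start; "ft_torque": the same for the moment, N m; "grip_width": opening from 0.0 (shut) to 1.0 (fully open); "finger_force": force on a finger pad.
Only numpy, scipy, OpenCV 4.12 (cv2) and the standard library are available. Lean on these libraries where they do the work, as an engineer would, in place of code of your own. Each camera call takes 0.05 s, during which the arm holds its last target. There are 200 camera calls.

### The job

Put the mended blue book to press: in the green mending press build a square pile of the black board, then the blue book, then the plain wooden board, all lying lengthwise between the two jaws. Then push the sliding jaw by its black grip until the pile is held snugly against the fixed jaw, and last stand the steel weight, lengthwise as well, on the middle of the wooden board. Leave the yellow book where it lies, and let go of everything.

Things in the scene. Friction and masses are not known exactly. Their poses are not given: they have to be found in the camera images.
- press: Mending press, fixed: steel bed (215 x 92 x 6 mm) with two 4 mm rails; the pile lies on them at z = 10 mm. Two green jaws, 78 mm wide, top at z = 58 mm; long sides (+-y) open. Origin: table level, under the middle of a 104 mm pile flush with the fixed jaw, whose face is at x = +52 mm; sliding jaw at the -x end. x: sliding direction toward the fixed jaw, y across, z up.
- press_jaw (a joint): The sliding jaw's travel in m toward the fixed jaw (+x of the press), 0 to 0.055: at 0 the jaws stand 144 mm apart, each mm of travel closes 1 mm; about 0.040 is shut on a 104 mm long pile. At the start 0 to 0.010. It moves stiffly (about 2.5 N), stays where it is left.
- jaw_grip (a point): Point to hold on the sliding jaw's black upright grip, on its mid-plane, 85 mm above the table; moves with the jaw. The grip is 12 mm thick along the press's x, 30 mm wide along its y (pinch it across y), free from 63 to 98 mm above the table; the jaw's face is 16 mm to its +x side.
- black_board: Black press board, 104 x 64 x 18 mm (x, y, z), with two thin white lines near its ends, lying flat, 90 g. Origin: centre of the underside; z up.
- wood_board: Plain light wooden press board, 104 x 64 x 18 mm (x, y, z), with two thin dark lines near its ends, lying flat, 90 g. Origin: centre of the underside; z up.
- blue_book: Small hardback with blue covers and a white patch on the front, 104 x 64 x 20 mm (x, y, z), lying flat and firmly closed, 140 g. Origin: centre of the underside; z up. The book to press.
- yellow_book: Small hardback with yellow covers and a black patch, 104 x 64 x 20 mm (x, y, z), lying flat. Origin: centre of the underside. Not wanted: leave it where it lies.
- weight: Steel weight with felt underneath, 90 x 58 x 24 mm (x, y, z), about 0.7 kg, with a dark wooden handle bar along x on top: 58 mm long, 16 mm wide (y), free from z = 26 to its top at 59 mm; take it across the bar. Origin: centre of the underside; z up.
Mind the look-alikes: they are no part of the job. There is more than one size of the black_board; the job needs the smaller.

How it is judged (in metres and radians):
On the way, in this order (a step that is already met when the one before it is completed fails the run):
1. the black board lies lengthwise in the press (x of black_board in the frame of press between -0.04 and 0.005 m and y of black_board in the frame of press between -0.012 and 0.012 m and z of black_board in the frame of press between 0.006 and 0.014 m and angle between the x axis of black_board and the x axis of press, either way round below 0.12 rad and angle between black_board's own z axis and vertical below 0.08 rad), for 0.2 s.
2. the blue book lies on the black board (x of blue_book in the frame of press between -0.04 and 0.005 m and y of blue_book in the frame of press between -0.012 and 0.012 m and z of blue_book in the frame of press between 0.024 and 0.032 m and angle between the x axis of blue_book and the x axis of press, either way round below 0.12 rad and angle between blue_book's own z axis and vertical below 0.08 rad), for 0.2 s.
3. the wooden board lies on the blue book (x of wood_board in the frame of press between -0.04 and 0.005 m and y of wood_board in the frame of press between -0.012 and 0.012 m and z of wood_board in the frame of press between 0.044 and 0.052 m and angle between the x axis of wood_board and the x axis of press, either way round below 0.12 rad and angle between wood_board's own z axis and vertical below 0.08 rad), for 0.2 s.
4. the sliding jaw is shut and the pile is flush with the fixed jaw (x of black_board in the frame of press between -0.004 and 0.004 m and y of black_board in the frame of press between -0.012 and 0.012 m and z of black_board in the frame of press between 0.006 and 0.014 m and angle between the x axis of each of black_board, blue_book, wood_board and the x axis of press, either way round below 0.12 rad and angle between each of black_board, blue_book, wood_board's own z axis and vertical below 0.08 rad and x of blue_book in the frame of press between -0.004 and 0.004 m and y of blue_book in the frame of press between -0.012 and 0.012 m and z of blue_book in the frame of press between 0.024 and 0.032 m and x of wood_board in the frame of press between -0.004 and 0.004 m and y of wood_board in the frame of press between -0.012 and 0.012 m and z of wood_board in the frame of press between 0.044 and 0.052 m and value of joint press_jaw between 0.037 and 0.043 m), for 0.2 s.
5. the weight stands on the wooden board (x of weight in the frame of press between -0.012 and 0.012 m and y of weight in the frame of press between -0.012 and 0.012 m and z of weight in the frame of press between 0.062 and 0.07 m and angle between the x axis of weight and the x axis of press, either way round below 0.2 rad and angle between weight's own z axis and vertical below 0.08 rad), for 0.2 s.
At the end, for the whole second after the job is handed in: Black board, blue book, wooden board in this order on the rails: each flush with the fixed jaw (4 mm), mid-press across (12 mm), square (0.12 rad); jaw shut on them (0.037-0.043); weight on top, within 12 mm of the pile's middle, 0.2 rad; all flat (0.08 rad), released, at rest (all of step 4 and all of step 5 and linear speed of each of black_board, blue_book, wood_board, weight below 0.02 m/s and contact force between each of black_board, blue_book, wood_board, weight and the fingers below 0.1 N); the robot touches nothing.
It fails at once if the yellow book was moved (more than 20 mm) (distance of yellow_book from where it was at the start of the episode above 0.02 m).
It also fails if it takes over 109 s, if anything falls off the work surface, if the arm or the gripper's body presses on something with over 40 N, if the wrist force passes 120 N, or if a joint passes its speed limit or range.

## Working session

There is one attempt and no reset: what is moved stays moved. The work goes in short steps, Python scripts to look and compute and a shell command to move; the robot and the scene stay as the last step left them, time stands still between calls to the robot, and variables do not carry over. Pictures are saved under pics/ and viewed, at most 14 in all, crops included, and the job is handed in when it is done.

```bash
ls; mkdir -p pics; python3 - <<'E'
from workcell import telemetry, eyes, env
import cv2
print(telemetry.get_obs())
for n in ["scene","side"]:
    cv2.imwrite(f"pics/{n}0.png",eyes.grab_frame(n)[:,:,::-1]); print(n,eyes.camera_info(n))
E
```

```text
pics
{'t': 0.0, 'q': array([-1.27319055,  0.53718311, -0.00445958,  1.53885342,  0.00265131,
        1.06729337, -0.07122018]), 'joint_vel': array([ 0.00158091,  0.0004524 ,  0.00019302, -0.00051312, -0.00190734,
       -0.0015477 ,  0.00018613]), 'joint_torque': array([ 3.60952581e-04, -5.70984900e+01,  9.90791693e-01, -2.51613450e+01,
       -5.61907352e-02,  1.77184475e-02,  1.58197645e-04]), 'eef_pos': array([231.09251926, 606.88125133, 237.83559648]), 'tool_rot': array([-3.13986831e+00,  1.61126552e-04,  2.77788155e+00]), 'ft_force': array([-0.13125003, -0.7804192 , -0.18374221]), 'ft_torque': array([ 0.00464199,  0.01199519, -0.02088667]), 'finger_force': 0.0, 'grip_width': 0.9991306484169442}
scene {'camera_matrix': array([[471.40151528,   0.        , 315.1643503 ],
       [  0.        , 471.40151528, 239.99796247],
       [  0.        ,   0.        ,   1.        ]]), 'extrinsics': array([[ 8.79779854e-01, -2.96347658e-01,  3.71706167e-01,
         3.57293403e+01],
       [-4.75128128e-01, -5.73670117e-01,  6.67200014e-01,
        -9.46423902e+02],
       [ 1.55135583e-02, -7.63597186e-01, -6.45506520e-01,
         8.63678200e+02],
       [ 0.00000000e+00,  0.00000000e+00,  0.00000000e+00,
         1.00000000e+00]])}
side {'camera_matrix': array([[557.86802553,   0.        , 316.34120301],
       [  0.        , 557.86802553, 250.25494263],
       [  0.        ,   0.        ,   1.        ]]), 'extrinsics': array([[ 9.38872896e-01, -1.53502175e-01,  3.08147314e-01,
         1.95637724e+01],
       [-3.43399316e-01, -4.80977456e-01,  8.06683083e-01,
        -1.35776039e+03],
       [ 2.43843036e-02, -8.63190459e-01, -5.04289239e-01,
         8.49522419e+02],
       [ 0.00000000e+00,  0.00000000e+00,  0.00000000e+00,
         1.00000000e+00]])}
```

View pics/scene0.png

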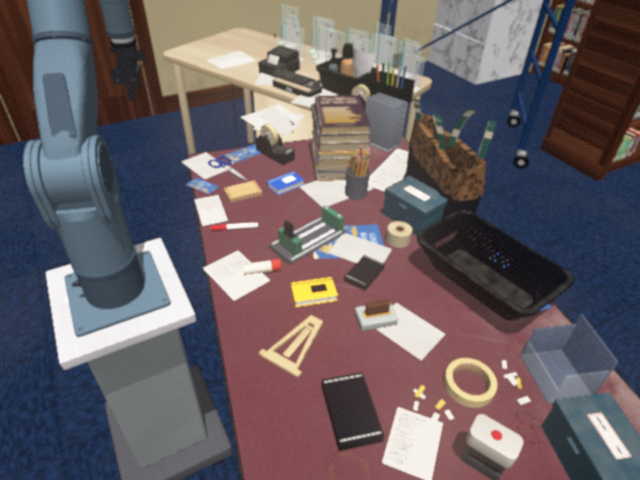

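View pics/side0.png

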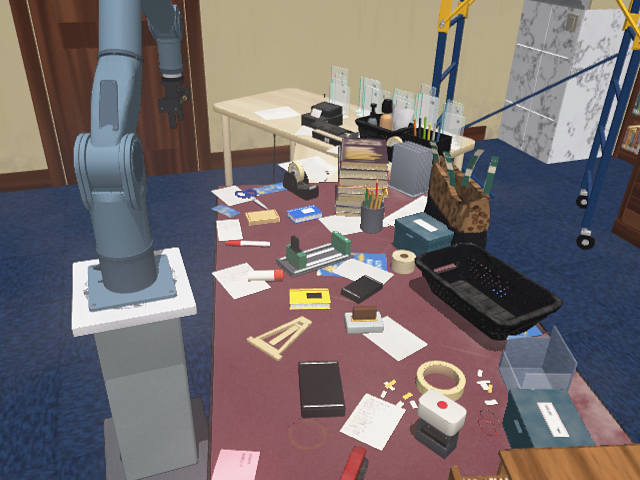

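The scene picture shows:
- press at (310,235)
- blue book at (286,182)
- wooden board at (242,190)
- yellow book at (315,291)
- weight at (377,315)
- two black boards: a small one at (365,271) and a large one at (351,410)

The one at (365,271) fits, since the job needs the smaller. I'll confirm that in an enlarged crop of the sharper side view.

```bash
cat > h.py <<'E'
import numpy as np, cv2
from workcell import telemetry, eyes
def px2w(name,pts,z,info=None):
    c=info or eyes.camera_info(name);K=c["camera_matrix"];T=c["extrinsics"]
    d=(T[:3,:3]@np.linalg.inv(K)@np.c_[np.array(pts,float),np.ones(len(pts))].T).T
    o=T[:3,3]; return o+d*((z-o[2])/d[:,2])[:,None]
def crop(im,x0,y0,w,h,s,out,rows=True):
    cv2.imwrite(out,cv2.resize(im[y0:y0+h,x0:x0+w,::-1],None,fx=s,fy=s,interpolation=cv2.INTER_CUBIC))
E
python3 - <<'E'
import cv2; from h import *
crop(cv2.imread("pics/side0.png")[:,:,::-1],210,195,225,145,3.5,"pics/side_c.png")
E
```

```text
(no output)
```

View pics/side_c.png

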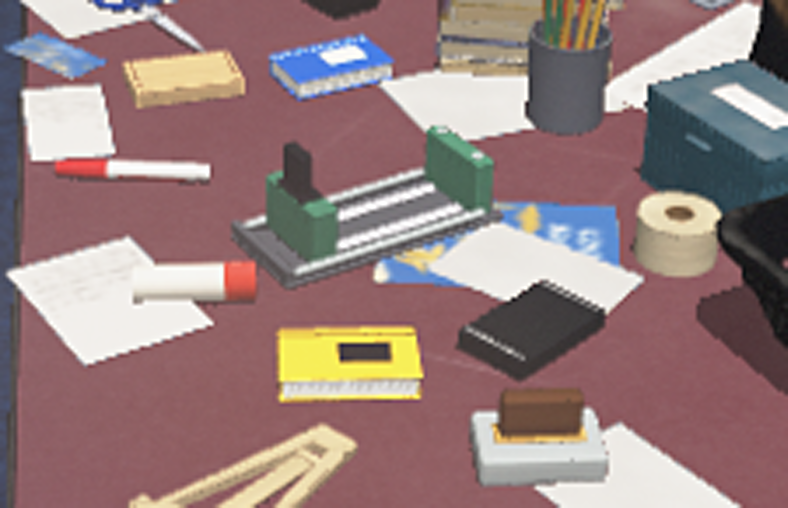

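```bash
python3 - <<'E'
from h import *
np.set_printoptions(precision=1,suppress=True)
P={"wood":(18,[(124,66),(237,51),(244,79),(137,91)]),"blue":(20,[(271,69),(368,37),(393,68),(293,86)]),
"black":(18,[(460,336),(541,282),(604,318),(522,362)]),"weightbar_top":(59,[(503,395),(580,391)]),
"weightbar_bot":(26,[(498,436),(583,432)]),"weight_top":(24,[(474,413),(592,407),(608,452),(484,460)]),
"jaws_fixed_top":(58,[(429,130),(443,126),(493,158),(484,164)]),"slid_top":(58,[(267,178),(330,228),(339,219)]),"grip_top":(98,[(285,147),(308,150),(296,143)]),
"bed":(6,[(233,226),(290,280),(500,213)])}
for k,(z,p) in P.items():
    w=px2w("side",np.array(p)/3.5-0.14+[210,195],z)[:,:2]
    d=np.diff(np.r_[w,w[:1]],axis=0)
    print(k,w.mean(0),"\n",w.tolist() and w.round(),"\n len",np.linalg.norm(d,axis=1),"ang",np.degrees(np.arctan2(d[:,1],d[:,0])))
E
```

```text
wood [438.4 240.3] 
 [[386. 269.]
 [497. 268.]
 [486. 209.]
 [385. 215.]] 
 len [110.9  59.7 101.2  53.6] ang [  -0.4 -100.4  176.6   89. ]
blue [572.9 209.3] 
 [[515. 218.]
 [626. 256.]
 [626. 185.]
 [524. 178.]] 
 len [117.6  70.5 102.2  40.5] ang [  18.9  -90.3 -176.   102.7]
black [ 576.1 -248.6] 
 [[ 518. -247.]
 [ 607. -197.]
 [ 632. -258.]
 [ 548. -292.]] 
 len [102.1  66.3  90.2  55. ] ang [  29.1  -67.8 -157.9  124. ]
weightbar_top [ 520.1 -382.8] 
 [[ 494. -377.]
 [ 546. -389.]] 
 len [53.8 53.8] ang [-13.2 166.8]
weightbar_bot [ 520.5 -385.8] 
 [[ 491. -379.]
 [ 549. -393.]] 
 len [59.8 59.8] ang [-13.9 166.1]
weight_top [ 521.7 -381.8] 
 [[ 487. -346.]
 [ 569. -366.]
 [ 557. -417.]
 [ 473. -398.]] 
 len [84.8 51.8 86.6 53.3] ang [ -13.4 -103.4  167.5   74.7]
jaws_fixed_top [603.4 -36.6] 
 [[586.  -5.]
 [600.  -2.]
 [619. -66.]
 [608. -74.]] 
 len [14.4 67.5 13.2 72.2] ang [  12.3  -73.8 -147.4  107.6]
slid_top [449.3 -97.6] 
 [[ 430.  -41.]
 [ 453. -131.]
 [ 465. -120.]] 
 len [92.6 15.5 86.1] ang [-75.4  43.8 113.6]
grip_top [446.5 -67.3] 
 [[438. -65.]
 [454. -75.]
 [448. -61.]] 
 len [18.8 14.8 11. ] ang [ -32.7  111.7 -160.7]
bed [486.2 -70. ] 
 [[ 406.  -23.]
 [ 426. -116.]
 [ 627.  -71.]] 
 len [ 95.1 205.8 225.7] ang [-78.2  12.5 167.6]
```

The crop confirms the small black board with white end lines at crop (532,325); the large board is outside this crop. I'll move to a survey point over the blue book and wooden board.

```bash
python3 -m creep '[[[0,0,0],[0,0,-0.118],0.088],[[0,0,0],[0,0,-0.118],0.088],[[0,0,0],[0,0,-0.118],0.088],[[0,0,0],[0,0,-0.118],0.088],[[0,0,0],[0,0,-0.118],0.088],[[-0.0177,-0.0432,-0.006],[0,0,0],0.088],[[-0.0177,-0.0432,-0.006],[0,0,0],0.088],[[-0.0177,-0.0432,-0.006],[0,0,0],0.088],[[-0.0177,-0.0432,-0.006],[0,0,0],0.088],[[-0.0177,-0.0432,-0.006],[0,0,0],0.088],[[-0.0177,-0.0432,-0.006],[0,0,0],0.088],[[-0.0177,-0.0432,-0.006],[0,0,0],0.088],[[-0.0177,-0.0432,-0.006],[0,0,0],0.088],[[-0.0177,-0.0432,-0.006],[0,0,0],0.088],[[-0.0177,-0.0432,-0.006],[0,0,0],0.088],[[0,0,0],[0,0,0],0.088],[[0,0,0],[0,0,0],0.088]]'
cat > snap.py <<'E'
import sys,pickle; from h import *
n=sys.argv[1]; np.set_printoptions(precision=3,suppress=True)
i=eyes.camera_info("wrist"); o=telemetry.get_obs(); im=eyes.grab_frame("wrist")
cv2.imwrite(f"pics/{n}.png",im[:,:,::-1]); pickle.dump(i,open(f"{n}.pkl","wb"))
print(o["t"],o["eef_pos"],o["tool_rot"],o["q"]); print(i["extrinsics"],i["camera_matrix"][0,0])
E
python3 snap.py w1
```

```text
t: 1.8
eef_pos: [501.0, 225.1, 298.5]
tool_rot: [-3.142, -0.0, -2.918]
ft_force: [-0.4, 1.1, 0.7]
grip_width: 0.996
finger_force: 0.0
1.8 [501.012 225.125 298.502] [-3.142 -0.    -2.918] [-0.517  0.303  0.016  1.742 -0.005  1.097  1.295]
[[ -0.222   0.941   0.256 436.215]
 [  0.975   0.214   0.059 211.444]
 [  0.001   0.262  -0.965 444.841]
 [  0.      0.      0.      1.   ]] 430.31970687140114
```

View pics/w1.png

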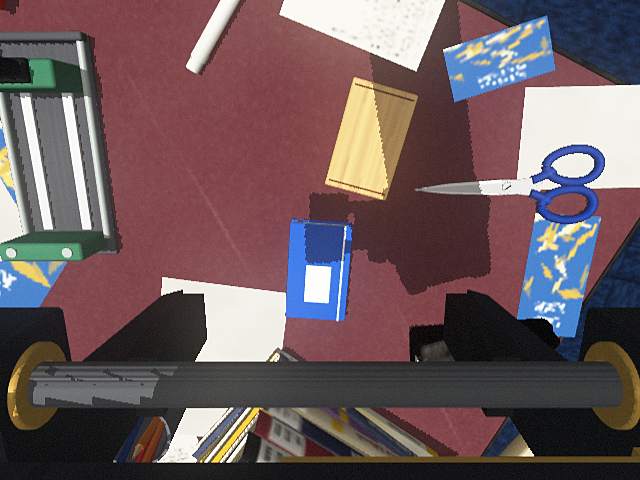

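The wrist view shows the wooden board with corners (355,78), (417,96), (386,200), (326,184), the blue book with corners (291,219), (352,226), (345,320), (287,318), and part of the press at the left. Next I'll view the press, black board and weight.

```bash
python3 -m creep '[[[0.0066,-0.0435,0],[0,0,0],0.088],[[0.0066,-0.0435,0],[0,0,0],0.088],[[0.0066,-0.0435,0],[0,0,0],0.088],[[0.0066,-0.0435,0],[0,0,0],0.088],[[0.0066,-0.0435,0],[0,0,0],0.088],[[0.0066,-0.0435,0],[0,0,0],0.088],[[0.0066,-0.0435,0],[0,0,0],0.088],[[0.0066,-0.0435,0],[0,0,0],0.088],[[0.0066,-0.0435,0],[0,0,0],0.088],[[0,0,0],[0,0,0],0.088],[[0,0,0],[0,0,0],0.088]]'
python3 snap.py w2
```

```text
t: 2.95
eef_pos: [530.6, -167.5, 298.2]
tool_rot: [3.141, -0.001, -2.915]
ft_force: [-0.4, 0.5, -0.6]
grip_width: 1.003
finger_force: 0.0
2.95 [ 530.643 -167.493  298.179] [ 3.141 -0.001 -2.915] [ 0.044  0.318  0.229  1.734 -0.081  1.1    2.096]
[[  -0.225    0.94     0.255  466.006]
 [   0.974    0.217    0.061 -181.563]
 [   0.002    0.262   -0.965  444.553]
 [   0.       0.       0.       1.   ]] 430.31970687140114
```

View pics/w2.png

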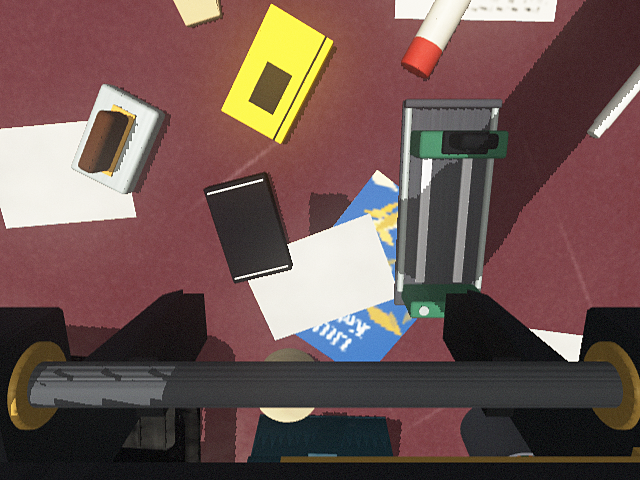

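In the second wrist view:
- **Black board:** corners (205,189), (266,173), (291,268), (234,282).
- **Weight:** base corners (105,86), (163,108), (133,191), (73,170).
- **Press:** bed corners (404,101), (500,102), with the fixed jaw partly hidden near (430,305).

I'll enlarge the press from both views.

```bash
python3 - <<'E'
import cv2,numpy as np
a=cv2.imread("pics/w2.png")[85:325,385:515]; b=cv2.imread("pics/w1.png")[25:265,0:130]
cv2.imwrite("pics/press.png",cv2.resize(np.hstack([a,b]),None,fx=2.5,fy=2.5,interpolation=cv2.INTER_CUBIC))
E
cat > m.py <<'E'
from h import *; import pickle
np.set_printoptions(precision=1,suppress=True)
I={n:pickle.load(open(n+".pkl","rb")) for n in ["w1","w2"]}
def rect(k,n,z,p):
    w=px2w(None,p,z,I[n])[:,:2]; c=w.mean(0); d=np.diff(np.r_[w,w[:1]],axis=0)
    print(k,c,"len",np.linalg.norm(d,axis=1),"ang",np.degrees(np.arctan2(d[:,1],d[:,0]))%180)
if __name__=="__main__":
    rect("wood","w1",18,[(355,78),(417,96),(386,200),(326,184)])
    rect("blue","w1",20,[(291,219),(352,226),(345,320),(287,318)])
    rect("black","w2",18,[(205,189),(266,173),(291,268),(234,282)])
    rect("weight","w2",24,[(105,86),(163,108),(133,191),(73,170)])
    rect("yellow","w2",20,[(271,4),(333,38),(283,142),(222,110)])
E
python3 m.py
```

```text
wood [439.2 258. ] len [ 60.7 101.8  62.1 102.1] ang [ 87.7 178.3  87.9 177.5]
blue [579.9 238.2] len [ 62.  103.7  62.3 108.6] ang [ 96.1   9.6 100.7   9.4]
black [ 581.  -232.9] len [ 63.1 100.8  62.2 100.7] ang [117.5  25.9 117.4  26.4]
weight [ 521.4 -369. ] len [54.9 85.9 59.2 86.9] ang [ 82.4 167.5  82.9 164.8]
yellow [ 430.8 -234.2] len [ 61.7 103.2  63.9 102.4] ang [ 76.4 165.6  75.6 164.4]
```

View pics/press.png

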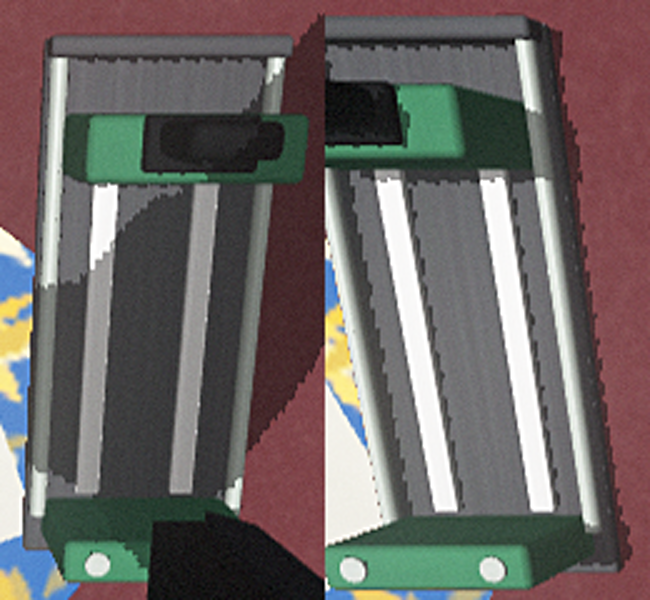

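The wrist and side estimates differ by about 15 mm in y, so I'll check by overlaying the wrist results on the fixed views.

```bash
python3 - <<'E'
from m import *
obj=[("w1",18,[(355,78),(417,96),(386,200),(326,184)]),("w1",20,[(291,219),(352,226),(345,320),(287,318)]),("w2",18,[(205,189),(266,173),(291,268),(234,282)]),("w2",24,[(105,86),(163,108),(133,191),(73,170)])]
outs=[]
for cam,(x0,y0,w,h) in {"side":(215,195,200,150),"scene":(195,160,225,169)}.items():
    c=eyes.camera_info(cam); im=cv2.imread(f"pics/{cam}0.png"); s=800/w*0.98/2*1.0
    im=cv2.resize(im[y0:y0+h,x0:x0+w],None,fx=s,fy=s,interpolation=cv2.INTER_CUBIC)
    E=np.linalg.inv(c["extrinsics"])
    for n,z,p in obj:
        wv=px2w(None,p,z,I[n]); q=cv2.projectPoints(wv,cv2.Rodrigues(E[:3,:3])[0],E[:3,3],c["camera_matrix"],None)[0][:,0]
        q=((q-[x0,y0]+.5)*s).astype(int); cv2.polylines(im,[q],True,(0,0,255),1)
    outs.append(im[:294,:392])
cv2.imwrite("pics/ov.png",np.hstack(outs))
E
```

```text
(no output)
```

View pics/ov.png

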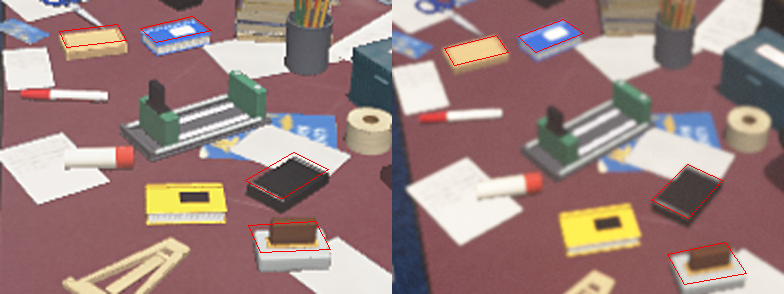

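The scene overlay agrees with the wrist estimates within 1–2 px; only the side camera is off. I'll trust the wrist camera and get the press pose from the two press crops.

```bash
python3 - <<'E'
from m import *
A=lambda p:np.array(p)/2.5+[385,85]; B=lambda p:(np.array(p)-[325,0])/2.5+[0,25]
for n,f,d in [("w2",A,{"mid10":(10,[(155,185),(135,490)]),"L":(10,[(104.5,185),(88.5,490)]),"R":(10,[(205.5,185),(181.5,490)]),"railend":(10,[(88,493),(181,493)]),"facetop":(58,[(66,542),(150,541)]),"slidtop_inner":(58,[(88,183),(305,183)]),"grip":(98,[(145,145),(280,145)]),"grip_top4":(98,[(160,128),(282,128),(282,160),(160,160)])}),
 ("w1",B,{"mid10":(10,[(440.5,180),(494,510)]),"L":(10,[(388,180),(446,510)]),"R":(10,[(493,180),(542,510)]),"railend":(10,[(446,512),(542,512)]),"facetop":(58,[(385,545),(532,545)]),"facecorner":(58,[(532,545)]),"slidtop_inner":(58,[(330,160),(458,156)])})]:
    for k,(z,p) in d.items():
        w=px2w(None,f(p),z,I[n])[:,:2]; v=w[-1]-w[0]
        print(n,k,w.tolist() if 0 else w.round(1).tolist(),"ang",np.degrees(np.arctan2(v[1],v[0])).round(1))
E
```

```text
w2 mid10 [[468.3, -55.4], [593.4, -25.4]] ang 13.5
w2 L [[472.8, -74.9], [597.9, -44.9]] ang 13.5
w2 R [[463.8, -35.8], [588.9, -6.0]] ang 13.4
w2 railend [[599.3, -44.7], [590.3, -5.8]] ang 103.0
w2 facetop [[605.8, -62.4], [598.1, -30.9]] ang 103.7
w2 slidtop_inner [[472.7, -92.6], [455.5, -17.8]] ang 103.0
w2 grip [[456.7, -87.7], [447.2, -46.3]] ang 103.0
w2 grip_top4 [[450.7, -84.6], [442.1, -47.4], [451.4, -44.2], [460.1, -81.7]] ang 17.3
w1 mid10 [[468.3, -54.5], [594.9, -25.5]] ang 12.9
w1 L [[472.8, -74.1], [599.3, -44.9]] ang 13.0
w1 R [[463.9, -34.8], [590.5, -6.1]] ang 12.8
w1 railend [[600.1, -44.8], [591.3, -6.0]] ang 102.8
w1 facetop [[599.9, -38.0], [587.7, 15.4]] ang 102.8
w1 facecorner [[587.7, 15.4]] ang 0.0
w1 slidtop_inner [[466.6, -62.0], [455.7, -19.8]] ang 104.5
```

Press origin is at world (545.5,-36.9) with yaw 13.1° and jaw travel about 8.6 mm. Now I'll go for the black board at (581,-233), yaw 26°.

```bash
python3 -m creep '[[[-0.0172,-0.0375,0.02],[0,0,0],0.088],[[-0.0172,-0.0375,0.02],[0,0,0],0.088],[[0,0,0.045],[0,0,-0.114],0.088],[[0,0,0.045],[0,0,-0.114],0.088],[[0,0,0.045],[0,0,0],0.088],[[0,0,0.045],[0,0,0],0.088],[[0,0,0.04],[0,0,0],0.088],[[0,0,0.01],[0,0,0],0.088],[[0,0,0],[0,0,0],0.088],[[0,0,0],[0,0,0],0.088]]' 20
cat > go.py <<'E'
# go.py x y z yawdeg : remaining shift in present tool axes (m) and turn about tool z (rad)
import sys; from h import *; from scipy.spatial.transform import Rotation as R
o=telemetry.get_obs(); r=R.from_euler("xyz",o["tool_rot"]).as_matrix(); a=[float(v) for v in sys.argv[1:]]
np.set_printoptions(precision=4,suppress=True)
d=r.T@(np.array(a[:3])-o["eef_pos"])/1000; yaw=np.arctan2(r[1,0],r[0,0])
print("shift",d,"turn",-((np.radians(a[3])-yaw+np.pi/2)%np.pi-np.pi/2),"pos",o["eef_pos"],"tilt",np.degrees(np.arccos(-r[2,2])),"q7",o["q"][6])
E
python3 go.py 581 -233 4 26
```

```text
t: 4.0
eef_pos: [582.6, -233.5, 30.6]
tool_rot: [-3.14, 0.002, -2.686]
ft_force: [0.1, -0.5, -0.2]
grip_width: 1.001
finger_force: 0.0
shift [0.0013 0.0012 0.0266] turn 0.0017292615601283146 pos [ 582.6169 -233.4601   30.5971] tilt 0.15145382360264079 q7 2.459932988310288
```

```bash
python3 -m creep '[[[0.001,0.001,0.016],[0,0,0],0.088],[[0,0,0.01],[0,0,0],0.088],[[0,0,0],[0,0,0],0.088],[[0,0,0],[0,0,0],0.05],[[0,0,0],[0,0,0],0.05],[[0,0,0],[0,0,0],0.05],[[0,0,0],[0,0,0],0.05],[[0,0,0],[0,0,0],0.05],[[0,0,-0.02],[0,0,0],0.05],[[0,0,-0.03],[0,0,0],0.05],[[0,0,-0.035],[0,0,0],0.05],[[0,0,-0.035],[0,0,0],0.05],[[0,0,0],[0,0,0],0.05],[[0,0,0],[0,0,0],0.05]]' 20; python3 go.py 533.8 -39.6 120 13.1
```

```text
t: 5.4
eef_pos: [579.8, -233.5, 123.2]
tool_rot: [-3.141, 0.001, -2.687]
ft_force: [-0.3, -0.1, -1.0]
grip_width: 0.721
finger_force: 20.0
shift [-0.0438  0.1945  0.0031] turn 0.2257167186432394 pos [ 579.8195 -233.5302  123.1654] tilt 0.06133359282798755 q7 2.4433515691259293
```

```bash
python3 -m creep '[[[-0.0088,0.0389,0],[0,0,0],0.05],[[-0.0088,0.0389,0],[0,0,0],0.05],[[-0.0088,0.0389,0],[0,0,0],0.05],[[-0.0088,0.0389,0],[0,0,0],0.05],[[-0.0088,0.0389,0],[0,0,0],0.05],[[0,0,0.02],[0,0,0.113],0.05],[[0,0,0.02],[0,0,0.113],0.05],[[0,0,0],[0,0,0],0.05],[[0,0,0],[0,0,0],0.05]]'; python3 go.py 533.8 -39.6 15 13.1; python3 snap.py w3
```

```text
t: 6.3
eef_pos: [532.8, -39.7, 81.8]
tool_rot: [3.141, -0.003, -2.911]
ft_force: [0.2, -1.0, 0.1]
grip_width: 0.722
finger_force: 20.0
shift [-0.0012 -0.0001  0.0668] turn 0.00232373991061241 pos [532.7776 -39.7243  81.8061] tilt 0.1608213458600545 q7 1.9515356704775022
6.3 [532.778 -39.724  81.806] [ 3.141 -0.003 -2.911] [-0.16   0.58   0.194  1.956 -0.18   0.624  1.952]
[[ -0.229   0.94    0.253 468.477]
 [  0.973   0.221   0.06  -53.853]
 [  0.001   0.26   -0.966 228.327]
 [  0.      0.      0.      1.   ]] 430.31970687140114
```

View pics/w3.png

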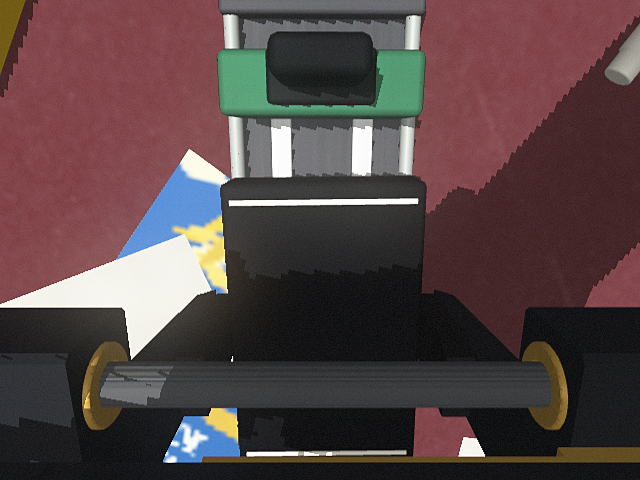

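The board is held square and centred over the press: board columns 222–425 against jaw columns 219–425. I'll lower it and release.

```bash
python3 -m creep '[[[0,0,0.035],[0,0,0],0.05],[[0,0,0.02],[0,0,0],0.05],[[0,0,0.009],[0,0,0],0.05],[[0,0,0.003],[0,0,0],0.05],[[0,0,0],[0,0,0],0.05],[[0,0,0],[0,0,0],0.05]]'; python3 go.py 533.8 -39.6 15 13.1
```

```text
t: 6.95
eef_pos: [534.7, -39.6, 16.8]
tool_rot: [-3.141, 0.002, -2.913]
ft_force: [-0.5, -0.4, -0.7]
grip_width: 0.723
finger_force: 20.0
shift [0.0009 0.0002 0.0018] turn -0.00027970998540727265 pos [534.683  -39.6439  16.7584] tilt 0.10101375402655216 q7 1.9755748842740446
```

```bash
python3 -m creep '[[[0,0,0.002],[0,0,0],0.05],[[0,0,0],[0,0,0],0.05],[[0,0,0],[0,0,0],0.088],[[0,0,0],[0,0,0],0.088],[[0,0,0],[0,0,0],0.088],[[0,0,0],[0,0,0],0.088],[[0,0,-0.03],[0,0,0],0.088],[[0,0,-0.045],[0,0,0],0.088],[[0,0,-0.045],[0,0,0],0.088],[[0,0,-0.045],[0,0,0],0.088],[[0,0,-0.045],[0,0,0],0.088],[[0,0,0],[0,0,0],0.088]]'; python3 go.py 580 238 4 9; python3 snap.py w4
```

```text
t: 8.15
eef_pos: [537.5, -39.9, 229.7]
tool_rot: [-3.14, 0.011, -2.914]
ft_force: [1.0, -0.6, 0.3]
grip_width: 1.0
finger_force: 0.0
shift [-0.1017  0.2616  0.2262] turn 0.07072036494436773 pos [537.4884 -39.8881 229.6563] tilt 0.6239890430724614 q7 1.89362436193775
8.15 [537.488 -39.888 229.656] [-3.14   0.011 -2.914] [-0.217  0.357  0.26   1.864 -0.114  0.923  1.894]
[[ -0.226   0.937   0.266 471.132]
 [  0.974   0.218   0.06  -53.973]
 [ -0.001   0.273  -0.962 375.267]
 [  0.      0.      0.      1.   ]] 430.31970687140114
```

View pics/w4.png

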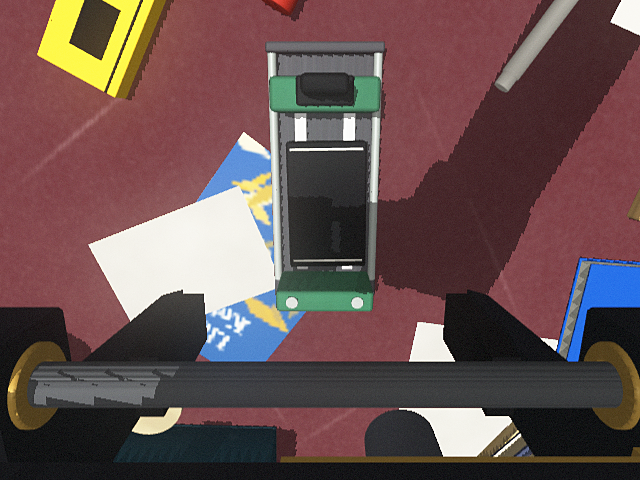

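The black board lies flat and square between the jaws, at columns 289–369 and rows 143–265. Next is the blue book.

```bash
python3 -m creep '[[[-0.017,0.0436,0],[0,0,0],0.088],[[-0.017,0.0436,0],[0,0,0],0.088],[[-0.017,0.0436,0.015],[0,0,0],0.088],[[-0.017,0.0436,0.015],[0,0,0],0.088],[[-0.017,0.0436,0.015],[0,0,0],0.088],[[-0.017,0.0436,0.015],[0,0,0],0.088],[[0,0,0.045],[0,0,0.071],0.088],[[0,0,0.045],[0,0,0],0.088],[[0,0,0.045],[0,0,0],0.088],[[0,0,0],[0,0,0],0.088],[[0,0,0],[0,0,0],0.088]]'; python3 go.py 580 238 4 9;
python3 - <<'E'
import pickle; import m
m.I["w4"]=pickle.load(open("w4.pkl","rb"))
m.rect("black in press","w4",28,[(289,143),(369,143),(366,264),(290,264)])
E
```

```text
t: 9.3
eef_pos: [573.2, 237.7, 28.0]
tool_rot: [-3.141, -0.003, -2.985]
ft_force: [0.5, -0.7, 0.3]
grip_width: 1.0
finger_force: 0.0
shift [-0.0069 -0.0008  0.024 ] turn -0.00013354448996594215 pos [573.1505 237.7204  28.0487] tilt 0.15722070482414363 q7 1.4019619919100266
black in press [535.  -36.3] len [ 62.9 100.2  64.6 100.3] ang [103.1  13.2 103.1  12.3]
```

```bash
python3 -m creep '[[[-0.0065,-0.001,0.0],[0,0,0],0.088],[[0,0,0.015],[0,0,0],0.088],[[0,0,0.009],[0,0,0],0.088],[[0,0,0],[0,0,0],0.088],[[0,0,0],[0,0,0],0.05],[[0,0,0],[0,0,0],0.05],[[0,0,0],[0,0,0],0.05],[[0,0,0],[0,0,0],0.05],[[0,0,0],[0,0,0],0.05],[[0,0,-0.02],[0,0,0],0.05],[[0,0,-0.035],[0,0,0],0.05],[[0,0,-0.045],[0,0,0],0.05],[[0,0,-0.04],[0,0,0],0.05],[[0,0,0],[0,0,0],0.05]]' 20; python3 go.py 533.8 -39.6 33 13.1
```

```text
t: 10.7
eef_pos: [584.2, 239.8, 150.6]
tool_rot: [3.139, 0.01, -2.985]
ft_force: [0.2, 0.5, -0.7]
grip_width: 0.725
finger_force: 20.0
shift [ 0.0945 -0.2684  0.1159] turn -0.0716655973622764 pos [584.1513 239.7954 150.6194] tilt 0.5819190558578083 q7 1.3815900856325898
```

```bash
python3 -m creep '[[[0.0157,-0.0447,0],[0,0,0],0.05],[[0.0157,-0.0447,0],[0,0,0],0.05],[[0.0157,-0.0447,0],[0,0,0],0.05],[[0.0157,-0.0447,0],[0,0,0],0.05],[[0.0157,-0.0447,0],[0,0,0],0.05],[[0.0157,-0.0447,0],[0,0,0],0.05],[[0,0,0.03],[0,0,-0.072],0.05],[[0,0,0.02],[0,0,0],0.05],[[0,0,0.005],[0,0,0],0.05],[[0,0,0],[0,0,0],0.05],[[0,0,0],[0,0,0],0.05],[[0,0,0],[0,0,0],0.05]]'; python3 go.py 534.5 -38 33 13.1;python3 snap.py w5; python3 -c "
import cv2;cv2.imwrite('pics/w5c.png',cv2.imread('pics/w5.png')[0:300,150:500])"
```

```text
t: 11.9
eef_pos: [530.3, -40.9, 90.6]
tool_rot: [-3.141, 0.002, -2.912]
ft_force: [0.2, 0.4, -1.1]
grip_width: 0.726
finger_force: 20.0
shift [-0.0046  0.0019  0.0576] turn 0.001126947769002129 pos [530.3182 -40.9273  90.6096] tilt 0.09880138790286058 q7 1.9312586865614823
11.9 [530.318 -40.927  90.61 ] [-3.141  0.002 -2.912] [-0.143  0.558  0.174  1.962 -0.156  0.632  1.931]
[[ -0.228   0.939   0.257 465.314]
 [  0.974   0.22    0.06  -55.068]
 [  0.      0.264  -0.964 236.811]
 [  0.      0.      0.      1.   ]] 430.31970687140114
```

View pics/w5c.png

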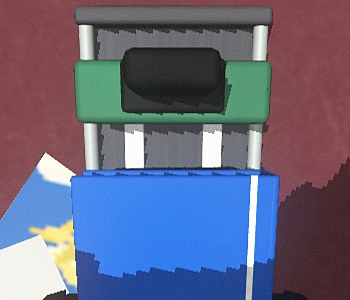

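The blue book is held square over the press. I'll lower it onto the black board.

```bash
python3 -m creep '[[[-0.0045,0.002,0.02],[0,0,0],0.05],[[0,0,0.02],[0,0,0],0.05],[[0,0,0.01],[0,0,0],0.05],[[0,0,0.005],[0,0,0],0.05],[[0,0,0],[0,0,0],0.05],[[0,0,0],[0,0,0],0.05]]'; python3 go.py 534.5 -38 33 13.1
```

```text
t: 12.55
eef_pos: [533.9, -38.4, 35.4]
tool_rot: [-3.141, 0.001, -2.913]
ft_force: [0.1, -0.4, -0.9]
grip_width: 0.722
finger_force: 20.0
shift [-0.0006  0.0002  0.0024] turn 0.00043226507295202055 pos [533.9238 -38.3738  35.3597] tilt 0.055743566439702526 q7 1.9449243745900147
```

```bash
python3 -m creep '[[[0,0,0.002],[0,0,0],0.05],[[0,0,0.001],[0,0,0],0.05],[[0,0,0],[0,0,0],0.05]]';  python3 -m creep '[[[0,0,0],[0,0,0],0.088],[[0,0,0],[0,0,0],0.088],[[0,0,0],[0,0,0],0.088],[[0,0,0],[0,0,0],0.088],[[0,0,-0.03],[0,0,0],0.088],[[0,0,-0.045],[0,0,0],0.088],[[0,0,-0.045],[0,0,0],0.088],[[0,0,-0.03],[0,0,0],0.088],[[0,0,0],[0,0,0],0.088],[[0,0,0],[0,0,0],0.088]]'; python3 go.py 439.2 258 4 -2
```

```text
t: 12.85
eef_pos: [534.1, -38.3, 33.0]
tool_rot: [-3.141, 0.001, -2.912]
ft_force: [-3.2, 0.4, 9.0]
grip_width: 0.72
finger_force: 20.0
t: 13.85
eef_pos: [533.6, -38.1, 182.0]
tool_rot: [-3.142, 0.001, -2.912]
ft_force: [-0.4, 0.4, -0.7]
grip_width: 1.0
finger_force: 0.0
shift [0.0248 0.3099 0.178 ] turn 0.26434696656106205 pos [533.6136 -38.1357 182.0353] tilt 0.06646462198405209 q7 1.8938749926135001
```

```bash
python3 snap.py w6 >/dev/null; python3 -m creep '[[[0.0035,0.0443,0],[0,0,0],0.088],[[0.0035,0.0443,0],[0,0,0],0.088],[[0.0035,0.0443,0],[0,0,0],0.088],[[0.0035,0.0443,0],[0,0,0],0.088],[[0.0035,0.0443,0],[0,0,0],0.088],[[0.0035,0.0443,0],[0,0,0],0.088],[[0.0035,0.0443,0],[0,0,0],0.088],[[0,0,0.04],[0,0,0.132],0.088],[[0,0,0.04],[0,0,0.132],0.088],[[0,0,0.04],[0,0,0],0.088],[[0,0,0.03],[0,0,0],0.088],[[0,0,0],[0,0,0],0.088],[[0,0,0],[0,0,0],0.088],[[0,0,0],[0,0,0],0.088]]'; python3 go.py 439.2 258 4 -2
```

```text
t: 15.3
eef_pos: [439.8, 258.5, 32.8]
tool_rot: [3.141, 0.001, 3.107]
ft_force: [0.1, 0.6, -0.3]
grip_width: 0.998
finger_force: 0.0
shift [ 0.0007 -0.0005  0.0288] turn -4.4962678171778236e-05 pos [439.8411 258.4638  32.7851] tilt 0.08734834813712539 q7 1.0607618429438546
```

View pics/w6.png

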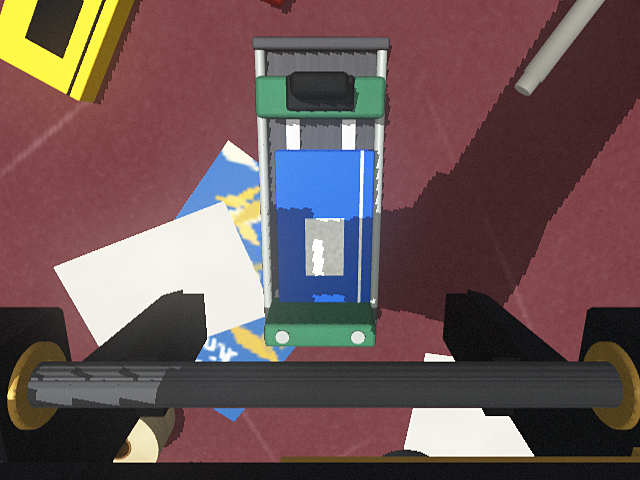

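The blue book lies square between the jaws (columns 275–375). Next is the wooden board.

```bash
python3 -m creep '[[[0.0005,0,0.018],[0,0,0],0.088],[[0,0,0.01],[0,0,0],0.088],[[0,0,0],[0,0,0],0.088],[[0,0,0],[0,0,0],0.05],[[0,0,0],[0,0,0],0.05],[[0,0,0],[0,0,0],0.05],[[0,0,0],[0,0,0],0.05],[[0,0,0],[0,0,0],0.05],[[0,0,-0.02],[0,0,0],0.05],[[0,0,-0.035],[0,0,0],0.05],[[0,0,-0.045],[0,0,0],0.05],[[0,0,-0.04],[0,0,0],0.05],[[0,0,0],[0,0,0],0.05],[[0,0,0],[0,0,0],0.05]]' 20; python3 go.py 534.5 -38 53 13.1
```

```text
t: 16.7
eef_pos: [438.8, 258.5, 144.2]
tool_rot: [3.14, 0.001, 3.107]
ft_force: [-1.4, 0.7, -1.5]
grip_width: 0.726
finger_force: 20.0
shift [-0.1058 -0.2931  0.091 ] turn -0.2631611124977251 pos [438.7525 258.5136 144.1795] tilt 0.0933754665700471 q7 1.0223093087156574
```

```bash
python3 -m creep '[[[-0.0151,-0.0419,0],[0,0,0],0.05],[[-0.0151,-0.0419,0],[0,0,0],0.05],[[-0.0151,-0.0419,0],[0,0,0],0.05],[[-0.0151,-0.0419,0],[0,0,0],0.05],[[-0.0151,-0.0419,0],[0,0,0],0.05],[[-0.0151,-0.0419,0],[0,0,0],0.05],[[-0.0151,-0.0419,0],[0,0,0],0.05],[[0,0,0.02],[0,0,-0.132],0.05],[[0,0,0.02],[0,0,-0.131],0.05],[[0,0,0],[0,0,0],0.05],[[0,0,0],[0,0,0],0.05],[[0,0,0],[0,0,0],0.05]]'; python3 go.py 534.5 -38 53 13.1;python3 snap.py w7; python3 -c "
import cv2;cv2.imwrite('pics/w7c.png',cv2.imread('pics/w7.png')[0:300,150:500])"
```

```text
t: 17.9
eef_pos: [534.2, -38.3, 103.9]
tool_rot: [-3.142, 0.0, -2.915]
ft_force: [-0.3, -0.4, -0.6]
grip_width: 0.723
finger_force: 20.0
shift [-0.0004  0.0002  0.0509] turn -0.0024137165372284386 pos [534.1705 -38.3256 103.9095] tilt 0.0031551557132153516 q7 1.8945405909933597
17.9 [534.171 -38.326 103.909] [-3.142  0.    -2.915] [-0.129  0.539  0.149  1.945 -0.124  0.666  1.895]
[[ -0.225   0.94    0.256 469.367]
 [  0.974   0.217   0.06  -52.231]
 [  0.001   0.263  -0.965 250.221]
 [  0.      0.      0.      1.   ]] 430.31970687140114
```

View pics/w7c.png

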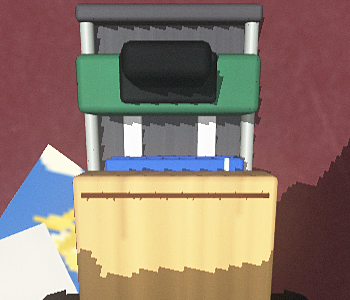

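The wooden board is square above the book. I'll lower it.

```bash
python3 -m creep '[[[0,0,0.02],[0,0,0],0.05],[[0,0,0.018],[0,0,0],0.05],[[0,0,0.008],[0,0,0],0.05],[[0,0,0.003],[0,0,0],0.05],[[0,0,0.002],[0,0,0],0.05],[[0,0,0],[0,0,0],0.05],[[0,0,0],[0,0,0],0.05]]'; python3 go.py 534.5 -38 53 13.1
```

```text
t: 18.65
eef_pos: [534.5, -38.6, 53.3]
tool_rot: [-3.141, 0.001, -2.914]
ft_force: [-0.6, 0.6, -1.1]
grip_width: 0.727
finger_force: 20.0
shift [-0.0001  0.0006  0.0003] turn -0.0005631576822580087 pos [534.546  -38.6255  53.3449] tilt 0.06262082060349455 q7 1.9116108525230604
```

```bash
python3 -m creep '[[[0,0,0.001],[0,0,0],0.05],[[0,0,0],[0,0,0],0.05]]';  python3 -m creep '[[[0,0,0],[0,0,0],0.088],[[0,0,0],[0,0,0],0.088],[[0,0,0],[0,0,0],0.088],[[0,0,0],[0,0,0],0.088],[[0,0,-0.03],[0,0,0],0.088],[[0,0,-0.045],[0,0,0],0.088],[[0,0,-0.045],[0,0,0],0.088],[[0,0,-0.03],[0,0,0],0.088],[[0,0,0],[0,0,0],0.088],[[0,0,0],[0,0,0],0.088]]'; python3 snap.py w8;python3 go.py 448.7 -59.4 68 13.1
```

```text
t: 18.85
eef_pos: [534.6, -38.7, 52.3]
tool_rot: [-3.141, 0.001, -2.914]
ft_force: [-0.0, 0.8, 3.0]
grip_width: 0.723
finger_force: 20.0
t: 19.85
eef_pos: [534.2, -38.5, 202.0]
tool_rot: [-3.142, 0.001, -2.913]
ft_force: [0.8, -0.4, -0.5]
grip_width: 0.998
finger_force: 0.0
19.85 [534.172 -38.533 201.993] [-3.142  0.001 -2.913] [-0.156  0.389  0.182  1.886 -0.09   0.872  1.869]
[[ -0.227   0.94    0.257 469.262]
 [  0.974   0.218   0.06  -52.597]
 [  0.001   0.264  -0.965 348.236]
 [  0.      0.      0.      1.   ]] 430.31970687140114
shift [ 0.0871 -0.0012  0.1331] turn -0.0002910416057275711 pos [533.4211 -38.5175 200.9812] tilt 0.06810913097677382 q7 1.8689191274715926
```

View pics/w8.png

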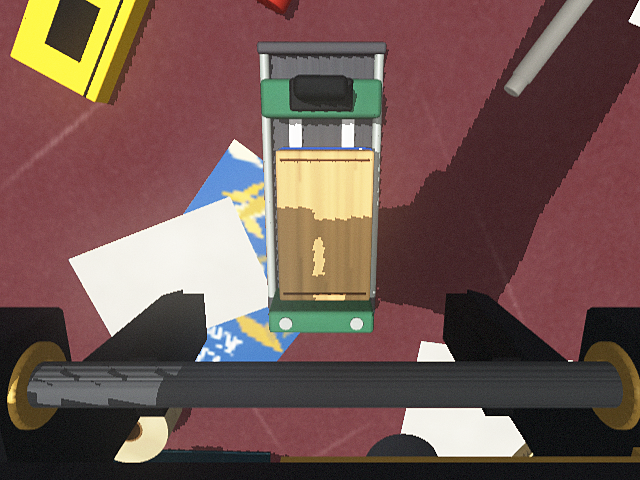

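The wooden board lies square on the pile (columns 276–374). Next I'll take the grip of the sliding jaw.

```bash
python3 -m creep '[[[0.043,-0.0006,0],[0,0,0],0.088],[[0.043,-0.0006,0],[0,0,0],0.088],[[0,0,0.04],[0,0,0],0.088],[[0,0,0.04],[0,0,0],0.088],[[0,0,0.03],[0,0,0],0.088],[[0,0,0.021],[0,0,0],0.088],[[0,0,0],[0,0,0],0.088],[[0,0,0],[0,0,0],0.088],[[0,0,0],[0,0,0],0.088]]'; python3 go.py 450 -59.1 68 13.1
```

```text
t: 20.8
eef_pos: [451.0, -59.4, 71.3]
tool_rot: [-3.141, 0.001, -2.914]
ft_force: [-0.7, 0.4, 0.1]
grip_width: 0.998
finger_force: 0.0
shift [0.0009 0.0005 0.0033] turn -0.0005731716688819333 pos [450.9873 -59.3514  71.3415] tilt 0.04974063968627706 q7 1.9654107214597598
```

```bash
python3 -m creep '[[[0.001,0.0005,0.003],[0,0,0],0.088],[[0,0,0],[0,0,0],0.01],[[0,0,0],[0,0,0],0.01],[[0,0,0],[0,0,0],0.01],[[0,0,0],[0,0,0],0.01],[[0,0,0],[0,0,0],0.01],[[0,0,0],[0,0,0],0.01],[[0,0,0],[0,0,0],0.01],[[0,0,0],[0,0,0],0.01]]' 25; python3 go.py 450 -59.1 68 13.1
```

```text
t: 21.7
eef_pos: [449.9, -60.6, 67.7]
tool_rot: [-3.14, 0.001, -2.915]
ft_force: [1.6, -6.8, -3.3]
grip_width: 0.338
finger_force: 25.0
shift [-0.0004  0.0014 -0.0003] turn -0.0015639733617138774 pos [449.9042 -60.5813  67.7367] tilt 0.1238122099585243 q7 1.9666296636046776
```

```bash
python3 -m creep '[[[-0.003,0,0],[0,0,0],0.01],[[-0.004,0,0],[0,0,0],0.01],[[-0.004,0,0],[0,0,0],0.01],[[-0.004,0,0],[0,0,0],0.01],[[-0.004,0,0],[0,0,0],0.01],[[-0.003,0,0],[0,0,0],0.01],[[-0.002,0,0],[0,0,0],0.01],[[0,0,0],[0,0,0],0.01],[[0,0,0],[0,0,0],0.01]]'; python3 go.py 480 -52 68 13.1
python3 -m creep '[[[-0.002,0,0],[0,0,0],0.01],[[-0.001,0,0],[0,0,0],0.01],[[0,0,0],[0,0,0],0.01],[[0,0,0],[0,0,0],0.01]]'
python3 -m creep '[[[-0.001,0,0],[0,0,0],0.01],[[-0.001,0,0],[0,0,0],0.01],[[0,0,0],[0,0,0],0.01],[[0,0,0],[0,0,0],0.01]]'
```

```text
t: 22.6
eef_pos: [472.1, -55.5, 67.7]
tool_rot: [-3.14, -0.002, -2.915]
ft_force: [-1.4, -6.2, 1.2]
grip_width: 0.331
finger_force: 25.0
shift [-0.0085  0.0016 -0.0003] turn -0.002043824513218162 pos [472.0678 -55.4747  67.6975] tilt 0.1263739187308941 q7 1.9526387024785545
t: 23.0
eef_pos: [474.8, -54.9, 67.7]
tool_rot: [-3.14, -0.002, -2.915]
ft_force: [-2.3, -6.0, 4.1]
grip_width: 0.339
finger_force: 25.0
t: 23.4
eef_pos: [476.7, -54.4, 67.7]
tool_rot: [-3.14, -0.002, -2.915]
ft_force: [-2.8, -5.5, 3.8]
grip_width: 0.337
finger_force: 25.0
```

```bash
for i in 1 2; do python3 -m creep '[[[-0.001,0,0],[0,0,0],0.01],[[0,0,0],[0,0,0],0.01],[[0,0,0],[0,0,0],0.01]]' | egrep 'eef|force'; done
```

```text
eef_pos: [477.6, -54.2, 67.7]
ft_force: [-2.0, -4.9, 3.9]
finger_force: 25.0
eef_pos: [478.6, -54.0, 67.7]
ft_force: [-3.1, -5.2, 2.9]
finger_force: 25.0
```

```bash
python3 -m creep '[[[-0.001,0,0],[0,0,0],0.01],[[0,0,0],[0,0,0],0.01],[[0,0,0],[0,0,0],0.01]]' | egrep 'eef|force'
```

```text
eef_pos: [479.6, -53.8, 67.7]
ft_force: [-2.8, -4.6, 3.2]
finger_force: 25.0
```

```bash
python3 -m creep '[[[-0.001,0,0],[0,0,0],0.01],[[0,0,0],[0,0,0],0.01],[[0,0,0],[0,0,0],0.01]]' | egrep 'eef|force'
```

```text
eef_pos: [480.2, -53.6, 67.7]
ft_force: [-4.0, -5.8, 4.5]
finger_force: 25.0
```

```bash
python3 -m creep '[[[-0.001,0,0],[0,0,0],0.01],[[0,0,0],[0,0,0],0.01],[[0,0,0],[0,0,0],0.01]]' | egrep 'eef|force'
```

```text
eef_pos: [480.3, -53.6, 67.6]
ft_force: [-5.2, -6.8, 7.9]
finger_force: 25.0
```

```bash
python3 snap.py w9; python3 -c "
import cv2;cv2.imwrite('pics/w9c.png',cv2.imread('pics/w9.png')[0:480,100:540])"
```

```text
24.9 [480.274 -53.572  67.648] [-3.141 -0.004 -2.915] [-0.101  0.543  0.145  2.084 -0.145  0.528  1.947]
[[ -0.225   0.941   0.252 416.083]
 [  0.974   0.217   0.058 -67.21 ]
 [ -0.      0.258  -0.966 214.286]
 [  0.      0.      0.      1.   ]] 430.31970687140114
```

View pics/w9c.png

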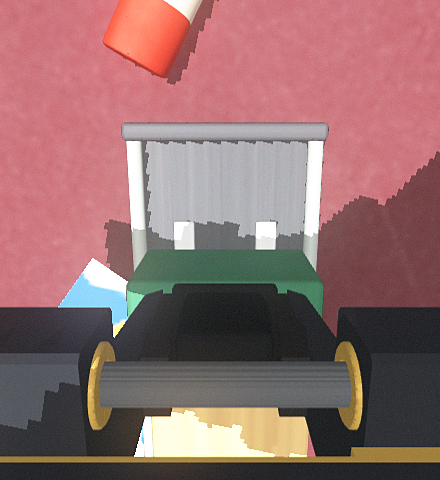

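The jaw has stalled at the expected position (31 mm of travel). I'll press once more, then release, rise and look.

```bash
python3 -m creep '[[[-0.0015,0,0],[0,0,0],0.01],[[0,0,0],[0,0,0],0.01],[[0,0,0],[0,0,0],0.01]]' | egrep 'eef|force'
python3 -m creep '[[[0.0025,0,0],[0,0,0],0.01],[[0,0,0],[0,0,0],0.01],[[0,0,0],[0,0,0],0.08],[[0,0,0],[0,0,0],0.088],[[0,0,0],[0,0,0],0.088],[[0,0,0],[0,0,0],0.088],[[0,0,0],[0,0,0],0.088],[[0,0,-0.03],[0,0,0],0.088],[[0,0,-0.045],[0,0,0],0.088],[[0,0,-0.045],[0,0,0],0.088],[[-0.03,0,-0.03],[0,0,0],0.088],[[0,0,0],[0,0,0],0.088],[[0,0,0],[0,0,0],0.088]]'; python3 snap.py w10;python3 -c "
import cv2;cv2.imwrite('pics/w10c.png',cv2.resize(cv2.imread('pics/w10.png')[60:380,200:440],None,fx=1.8,fy=1.8))"
```

```text
eef_pos: [480.3, -53.6, 67.6]
ft_force: [-9.6, -7.0, 13.6]
finger_force: 25.0
t: 26.55
eef_pos: [511.1, -44.5, 217.8]
tool_rot: [-3.141, 0.001, -2.913]
ft_force: [-0.6, -0.2, 0.2]
grip_width: 0.999
finger_force: 0.0
26.55 [511.058 -44.452 217.844] [-3.141  0.001 -2.913] [-0.166  0.331  0.201  1.929 -0.084  0.889  1.878]
[[ -0.227   0.939   0.256 446.175]
 [  0.974   0.219   0.06  -58.547]
 [  0.001   0.263  -0.965 364.088]
 [  0.      0.      0.      1.   ]] 430.31970687140114
```

View pics/w10c.png

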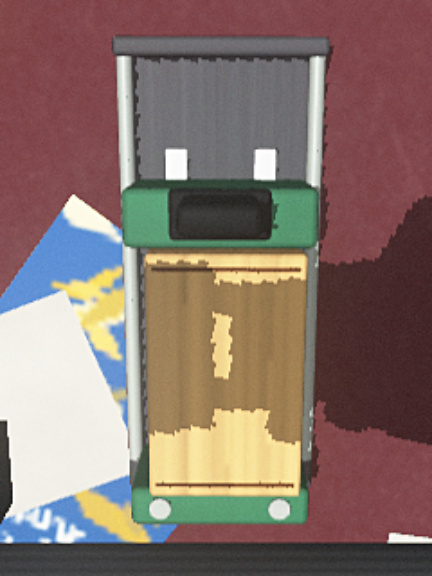

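The jaws are shut on the pile, with the wooden board touching both jaws. That was my 15th picture, one over the limit of 14, so I'll use numbers only from here. Next I'll check the wood pose and go above the weight.

```bash
python3 - <<'E'
import pickle,m,numpy as np
m.I["w10"]=pickle.load(open("w10.pkl","rb"))
m.rect("wood","w10",66,np.array([(145,252),(309,254),(299,495),(150,496)])/1.8+[200,60])
E
python3 go.py 521.4 -369 218 167
```

```text
wood [545.1 -34.7] len [ 63.7 103.   63.1 104.2] ang [102.4  12.4 103.5  12.8]
shift [ 0.0621 -0.3185 -0.0012] turn 0.455335437598019 pos [509.7443 -44.6977 216.7628] tilt 0.11052021005431409 q7 1.8778241753484226
```

```bash
python3 -m creep '[[[0.0089,-0.0455,0],[0,0,0],0.088],[[0.0089,-0.0455,0],[0,0,0],0.088],[[0.0089,-0.0455,0],[0,0,0],0.088],[[0.0089,-0.0455,0],[0,0,0],0.088],[[0.0089,-0.0455,0],[0,0,0],0.088],[[0.0089,-0.0455,0],[0,0,0],0.088],[[0.0089,-0.0455,0],[0,0,0],0.088],[[0,0,0],[0,0,0.114],0.088],[[0,0,0],[0,0,0.114],0.088],[[0,0,0],[0,0,0.114],0.088],[[0,0,0],[0,0,0.113],0.088],[[0,0,0],[0,0,0],0.088],[[0,0,0],[0,0,0],0.088],[[0,0,0],[0,0,0],0.088]]';python3 snap.py w11; python3 - <<'E'
import cv2,numpy as np,pickle; from h import px2w
I=pickle.load(open("w11.pkl","rb")); im=cv2.imread("pics/w11.png"); hsv=cv2.cvtColor(im,cv2.COLOR_BGR2HSV)
print("centre px hsv",hsv[205,320],hsv[180:230:10,320].tolist())
# near-white/grey steel base around the centre, and brown bar
for nm,lo,hi,z in [("bar",(0,70,20),(25,255,140),59),("base",(0,0,120),(180,45,255),24)]:
    k=cv2.inRange(hsv,lo,hi); k[300:]=0
    n,l,s,c=cv2.connectedComponentsWithStats(k)
    for i in range(1,n):
        if 800<s[i,4]<40000:
            b=cv2.boxPoints(cv2.minAreaRect(np.argwhere(l==i)[:,::-1].astype(np.float32)))
            w=px2w(None,b,z,I)[:,:2]; d=np.diff(w,axis=0); print(nm,s[i],b.round().tolist(),w.mean(0).round(1),np.linalg.norm(d,axis=1).round(1),(np.degrees(np.arctan2(d[:,1],d[:,0]))%180).round(1))
E
```

```text
t: 28.0
eef_pos: [521.6, -368.9, 217.0]
tool_rot: [3.141, -0.001, 2.917]
ft_force: [-0.1, 0.2, -0.0]
grip_width: 1.002
finger_force: 0.0
28.0 [ 521.605 -368.859  216.987] [ 3.141 -0.001  2.917] [ 0.275  0.564  0.392  1.607 -0.242  1.02   2.085]
[[   0.223    0.941    0.255  456.986]
 [   0.975   -0.215   -0.057 -352.747]
 [   0.001    0.261   -0.965  363.4  ]
 [   0.       0.       0.       1.   ]] 430.31970687140114
centre px hsv [12 87 73] [[19, 160, 155], [11, 108, 71], [11, 114, 74], [14, 108, 71], [17, 92, 72]]
bar [  271     0   332   204 18926] [[271.0, 203.0], [271.0, 0.0], [602.0, 0.0], [602.0, 203.0]] [ 461.2 -275.9] [130.3 210.4 132.2] [165.3  77.1 176.7]
bar [ 449   44   42   59 1954] [[449.0, 100.0], [456.0, 42.0], [491.0, 46.0], [483.0, 104.0]] [ 444.8 -251.1] [36.1 22.7 36.2] [163.8  70.5 165. ]
bar [ 304  181   25   82 1590] [[302.0, 262.0], [306.0, 180.0], [329.0, 182.0], [325.0, 263.0]] [ 520.4 -373.6] [60. 16. 60.] [163.8  74.5 164.6]
base [   0  134   47  117 2907] [[-0.0, 134.0], [46.0, 134.0], [46.0, 250.0], [0.0, 250.0]] [ 453.5 -596.5] [35.1 93.4 37.7] [ 77.1 157.5  77.1]
base [  167   160   192   140 13991] [[167.0, 160.0], [358.0, 160.0], [358.0, 299.0], [167.0, 299.0]] [ 526.  -419.8] [148.2 115.8 161.6] [ 77.1 168.3  77.1]
base [  489   163   151   137 12106] [[489.0, 163.0], [639.0, 163.0], [639.0, 299.0], [489.0, 299.0]] [ 581.7 -181.4] [116.8 115.6 127.1] [ 77.1 177.9  77.1]
```

The bar measures 60 × 16 mm at (520.4,-373.6), yaw 164.3°, which matches the weight's handle.

```bash
python3 go.py 520.4 -373.6 30 164.3; python3 -m creep '[[[0,-0.0047,0.045],[0,0,0.05],0.088],[[0,0,0.045],[0,0,0],0.088],[[0,0,0.045],[0,0,0],0.088],[[0,0,0.03],[0,0,0],0.088],[[0,0,0.02],[0,0,0],0.088],[[0,0,0],[0,0,0],0.088],[[0,0,0],[0,0,0],0.088],[[0,0,0],[0,0,0],0.088]]' 40; python3 go.py 520.4 -373.6 30 164.3
```

```text
shift [ 0.0002 -0.0049  0.1872] turn 0.04876275182661205 pos [ 521.8032 -368.9444  217.2381] tilt 0.05148778840292073 q7 2.0847320935977223
t: 28.85
eef_pos: [522.1, -374.5, 34.4]
tool_rot: [-3.141, 0.002, 2.865]
ft_force: [0.7, 0.7, 0.6]
grip_width: 0.996
finger_force: 0.0
shift [0.0019 0.0004 0.0044] turn -0.00244279259981095 pos [ 522.094  -374.4502   34.3625] tilt 0.14893429451506177 q7 2.1216266670738677
```

```bash
python3 -m creep '[[[0.002,0,0.004],[0,0,0],0.088],[[0,0,0],[0,0,0],0.0],[[0,0,0],[0,0,0],0],[[0,0,0],[0,0,0],0],[[0,0,0],[0,0,0],0],[[0,0,0],[0,0,0],0],[[0,0,0],[0,0,0],0],[[0,0,0],[0,0,0],0],[[0,0,0],[0,0,0],0]]' 40;python3 -m creep '[[[0,0,-0.015],[0,0,0],0],[[0,0,-0.03],[0,0,0],0],[[0,0,-0.04],[0,0,0],0],[[0,0,-0.035],[0,0,0],0],[[0,0,-0.02],[0,0,0],0],[[0,0,0],[0,0,0],0],[[0,0,0],[0,0,0],0]]'; python3 go.py 545.1 -35.5 100 13.1
```

```text
t: 29.75
eef_pos: [519.3, -373.1, 28.7]
tool_rot: [-3.142, 0.0, 2.865]
ft_force: [0.2, -0.4, -0.0]
grip_width: 0.3
finger_force: 0.0
t: 30.45
eef_pos: [518.6, -372.4, 168.1]
tool_rot: [3.141, -0.001, 2.865]
ft_force: [0.2, -0.8, -5.9]
grip_width: 0.177
finger_force: 39.9
shift [0.0664 0.3313 0.0684] turn -0.5052319960819589 pos [ 518.6103 -372.3723  168.0513] tilt 0.08488289110752661 q7 2.0689432265694676
```

```bash
python3 -m creep '[[[0.0083,0.0414,0],[0,0,0],0],[[0.0083,0.0414,0],[0,0,0],0],[[0.0083,0.0414,0],[0,0,0],0],[[0.0083,0.0414,0],[0,0,0],0],[[0.0083,0.0414,0],[0,0,0],0],[[0.0083,0.0414,0],[0,0,0],0],[[0.0083,0.0414,0],[0,0,0],0],[[0.0083,0.0414,0],[0,0,0],0],[[0,0,0],[0,0,-0.126],0],[[0,0,0],[0,0,-0.126],0],[[0,0,0],[0,0,-0.126],0],[[0,0,0],[0,0,-0.126],0],[[0,0,0],[0,0,0],0],[[0,0,0],[0,0,0],0],[[0,0,0],[0,0,0],0]]'; python3 go.py 545.1 -35.5 100 13.1; python3 snap.py w12; python3 - <<'E'
import cv2,numpy as np,pickle; from h import px2w
I=pickle.load(open("w12.pkl","rb")); im=cv2.imread("pics/w12.png"); hsv=cv2.cvtColor(im,cv2.COLOR_BGR2HSV)
k=cv2.inRange(hsv,(0,0,110),(180,50,255)); k[300:]=0; k[:,:180]=0;k[:,460:]=0
n,l,s,c=cv2.connectedComponentsWithStats(k)
for i in range(1,n):
    if s[i,4]>600:
        m=(l==i); cols=np.where(m.any(0))[0]; r0=[int(np.where(m[:,c0])[0].min()) for c0 in cols[::max(1,len(cols)//8)]]
        print(s[i],r0)
for r in range(120,290,10): print(r,hsv[r,320].tolist(),hsv[r,300].tolist(),hsv[r,350].tolist())
E
```

```text
t: 31.95
eef_pos: [545.3, -36.4, 168.0]
tool_rot: [3.141, -0.001, -2.917]
ft_force: [-0.5, 0.4, -6.0]
grip_width: 0.177
finger_force: 40.0
shift [-0.0001  0.0009  0.068 ] turn -0.003979057175282463 pos [545.2776 -36.3947 167.9862] tilt 0.0860176985567543 q7 1.9123806006049484
31.95 [545.278 -36.395 167.986] [ 3.141 -0.001 -2.917] [-0.206  0.46   0.245  1.886 -0.149  0.815  1.912]
[[ -0.223   0.941   0.254 480.689]
 [  0.975   0.215   0.059 -50.172]
 [  0.001   0.261  -0.965 314.417]
 [  0.      0.      0.      1.   ]] 430.31970687140114
[ 250   14  142   10 1004] [15, 15, 15, 15, 15, 15, 15, 15, 15]
[251  27  13  85 847] [27, 27, 27, 27, 27, 27, 27, 27, 27, 28, 37, 62, 89]
[ 264   26  127   87 9345] [36, 34, 31, 32, 32, 33, 33, 31, 27]
[  180   125   214   175 18127] [205, 194, 131, 152, 195, 196, 196, 195, 201]
120 [13, 25, 70] [36, 22, 59] [12, 50, 51]
130 [11, 32, 64] [36, 23, 56] [20, 44, 52]
140 [5, 43, 65] [16, 44, 75] [18, 40, 64]
150 [65, 82, 130] [66, 83, 132] [64, 83, 126]
160 [23, 99, 245] [23, 94, 249] [23, 97, 245]
170 [22, 101, 244] [23, 92, 249] [23, 95, 246]
180 [22, 98, 245] [23, 91, 249] [22, 93, 244]
190 [17, 114, 224] [18, 111, 166] [17, 116, 150]
200 [25, 23, 144] [25, 22, 141] [27, 16, 140]
210 [50, 7, 232] [50, 7, 234] [45, 7, 235]
220 [50, 3, 231] [51, 8, 236] [48, 5, 235]
230 [48, 5, 232] [42, 5, 236] [53, 13, 182]
240 [18, 147, 165] [18, 140, 160] [23, 153, 255]
250 [20, 86, 68] [19, 142, 156] [19, 174, 216]
260 [13, 85, 69] [18, 150, 153] [18, 169, 154]
270 [13, 95, 75] [19, 145, 155] [18, 171, 158]
280 [14, 98, 70] [18, 148, 164] [19, 191, 151]
```

```bash
python3 -m creep '[[[0.004,0.001,0.02],[0,0,0],0],[[0,0,0.02],[0,0,0],0],[[0,0,0.01],[0,0,0],0],[[0,0,0.005],[0,0,0],0],[[0,0,0],[0,0,0],0],[[0,0,0],[0,0,0],0]]';python3 -m creep '[[[0,0,0.003],[0,0,0],0],[[0,0,0.003],[0,0,0],0],[[0,0,0],[0,0,0],0],[[0,0,0],[0,0,0],0]]'|egrep 'eef|force'
```

```text
t: 32.6
eef_pos: [542.0, -36.6, 114.4]
tool_rot: [-3.141, 0.0, -2.915]
ft_force: [-2.6, -0.7, 0.3]
grip_width: 0.176
finger_force: 40.0
eef_pos: [543.4, -36.5, 113.1]
ft_force: [-16.7, 1.1, 47.4]
finger_force: 40.0
```

```bash
python3 -m creep '[[[0,0,0.003],[0,0,0],0],[[0,0,0.002],[0,0,0],0],[[0,0,0],[0,0,0],0],[[0,0,0],[0,0,0],0]]'|egrep 'eef|force'
```

```text
eef_pos: [546.2, -35.8, 109.7]
ft_force: [-15.5, 2.6, 56.6]
finger_force: 40.0
```

```bash
python3 -m creep '[[[0,0,-0.004],[0,0,0],0],[[0,0,-0.003],[0,0,0],0],[[0,0,0],[0,0,0],0],[[0,0,0],[0,0,0],0]]'
```

```text
t: 33.8
eef_pos: [541.8, -36.3, 109.9]
tool_rot: [3.142, -0.0, -2.915]
ft_force: [-3.9, 0.3, 6.4]
grip_width: 0.178
finger_force: 40.0
```

```bash
python3 -m creep '[[[0,0,0],[0,0,0],0.06],[[0,0,0],[0,0,0],0.06],[[0,0,0],[0,0,0],0.06],[[0,0,0],[0,0,0],0.06],[[0,0,0],[0,0,0],0.06],[[0,0,-0.02],[0,0,0],0.06],[[0,0,-0.04],[0,0,0],0.06],[[0,0,-0.045],[0,0,0],0.06],[[0.02,0,-0.045],[0,0,0],0.06],[[0,0,0],[0,0,0],0.06],[[0,0,0],[0,0,0],0.06]]'; python3 snap.py w13; python3 - <<'E'
import cv2,numpy as np,pickle; from h import px2w
I=pickle.load(open("w13.pkl","rb")); im=cv2.imread("pics/w13.png"); hsv=cv2.cvtColor(im,cv2.COLOR_BGR2HSV)
P=np.array([[.974,.2267],[-.2267,.974]])
for nm,lo,hi in [("bar",(0,60,20),(17,255,110)),("base",(0,0,110),(180,45,255))]:
    k=cv2.inRange(hsv,lo,hi); k[330:]=0;k[:,:220]=0;k[:,420:]=0
    if nm=="bar": k[:150]=0
    n,l,s,c=cv2.connectedComponentsWithStats(k)
    for i in range(1,n):
        if 500<s[i,4]:
            b=cv2.boxPoints(cv2.minAreaRect(np.argwhere(l==i)[:,::-1].astype(np.float32)))
            for z in ([125] if nm=="bar" else [90]):
                w=px2w(None,b,z,I)[:,:2]; d=np.diff(w,axis=0); print(nm,s[i],b.round().tolist(),"press xy",(P@(w.mean(0)-[545.5,-36.9])).round(1),np.linalg.norm(d,axis=1).round(1),(np.degrees(np.arctan2(d[:,1],d[:,0]))%180).round(1))
E
```

```text
t: 34.9
eef_pos: [522.6, -40.8, 260.6]
tool_rot: [-3.142, 0.003, -2.915]
ft_force: [-0.8, 0.5, 0.0]
grip_width: 0.683
finger_force: 0.0
34.9 [522.617 -40.805 260.637] [-3.142  0.003 -2.915] [-0.236  0.299  0.279  1.863 -0.098  0.991  1.882]
[[ -0.225   0.939   0.258 457.475]
 [  0.974   0.217   0.06  -54.839]
 [  0.001   0.265  -0.964 406.786]
 [  0.      0.      0.      1.   ]] 430.31970687140114
bar [ 313  211   24   86 1856] [[313.0, 211.0], [336.0, 211.0], [336.0, 296.0], [313.0, 296.0]] press xy [-4.7  2.5] [15.3 60.7 16.2] [103.   13.4 103. ]
base [269  71 105   6 577] [[269.0, 71.0], [373.0, 71.0], [373.0, 76.0], [269.0, 76.0]] press xy [-124.4    0.3] [71.5  3.2 71.7] [103.   14.7 103. ]
base [ 220   79   62  230 5903] [[220.0, 79.0], [281.0, 79.0], [281.0, 308.0], [220.0, 308.0]] press xy [-35.4 -52.5] [ 42.1 171.1  48.6] [103.   11.5 103. ]
base [ 279   79   95  206 5897] [[279.0, 79.0], [373.0, 79.0], [373.0, 284.0], [279.0, 284.0]] press xy [-45.5   3.7] [ 64.9 150.8  73.7] [103.   14.7 103. ]
base [ 286  186   78  126 5817] [[286.0, 311.0], [287.0, 186.0], [363.0, 187.0], [362.0, 312.0]] press xy [3.2 2.5] [99.8 56.  99.8] [ 11.2 102.5  13.9]
```

```bash
python3 - <<'E'
import cv2,numpy as np,pickle; from h import px2w
P=np.array([[.974,.2267],[-.2267,.974]])
for f in ["w8","w10","w13"]:
    I=pickle.load(open(f+".pkl","rb")); hsv=cv2.cvtColor(cv2.imread(f"pics/{f}.png"),cv2.COLOR_BGR2HSV)
    k=cv2.inRange(hsv,(65,60,60),(90,255,255)); k[:,:220]=0;k[:,420:]=0
    n,l,s,c=cv2.connectedComponentsWithStats(k)
    for i in range(1,n):
        x,y,w,h,a=s[i]
        if a>300:
            q=px2w(None,[(x+w/2,y),(x+w/2,y+h)],58,I)[:,:2]; print(f,s[i],((P@(q-[545.5,-36.9]).T).T).round(1).tolist())
E
```

```text
w8 [ 261   79  121   40 2560] [[-106.7, 0.2], [-82.4, 0.2]]
w8 [ 269  300  105   33 2380] [[43.7, -0.1], [70.0, -0.1]]
w10 [ 267  160  110   38 2241] [[-78.9, -0.2], [-52.1, -0.2]]
w10 [ 273  330   98   21 1271] [[51.6, -0.3], [69.8, -0.3]]
w13 [ 273  142   97   32 1591] [[-77.3, 0.3], [-52.2, 0.2]]
w13 [ 277  278   89   36 1080] [[36.5, -0.1], [70.1, -0.2]]
```

The sliding jaw's face is still at -52 mm, which is 40 mm of travel, and the weight is centred and aligned. Handing in.

```bash
python3 -c "
from workcell import env; print(env.finish_job())"
```

```text
the job is handed in; nothing more can be done
None
```

The job is handed in, though no verdict came back: by my last measurements the black board, blue book and wooden board are pressed flush in the shut press with the weight centred on top, the yellow book was never touched, and everything is released (I viewed 15 pictures, one over the limit of 14).

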